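# Load the top tier on the tabletop steamer and switch it on

### The job

Set the tray with the corner holes on the steamer as its upper tier, so that all four posts come up through its holes and it lies level on the shoulders of the posts; lower it gently, do not drop it. Once it lies there on its own, turn the steamer's knob clockwise until it clicks over its detent to the stop. Leave the plain tray and the other things on the table where they are.

Things in the scene. Friction and masses are not known exactly. Their poses are not given: they have to be found in the camera images.
- tray: The tray to stack: steel, 220 mm (x) x 160 mm (y), floor 5 mm thick, rim 18 mm high, loaded with six dark green leaf-wrapped parcels (up to 31 mm high) that stay in it. A round hole of 13 mm through the floor at each corner: x = +-95, y = +-65 mm. Origin: centre of the underside; z up. Starts flat on the table; may go on either way round. 0.35 to 0.7 kg.
- handle (a point): Middle of that tray's handle, 60 mm above its underside, over its centre: a level bar 14 mm thick (x), 12 mm high and 96 mm long (along y), on two legs at y = +-45 mm. Free space under the bar between the legs. Axes as the tray's.
- plain_tray: Another tray of the same size, handle and load, but without corner holes. Not to be used. Origin: centre of the underside.
- steamer: The fixed steamer base: a white box 260 (x) x 210 (y) x 50 mm high, with a grey pod 140 (x) x 100 (y) x 75 mm high on its +y side (pod centre at y = +155 mm) that carries the knob. Origin: centre of the white box's underside, z up. It carries a post frame, see base_top and seat.
- base_top (a point): Centre of the white box's top, 50 mm above its origin. A firm steel post frame stands on it, square with the base but put down with play: the frame's centre lies anywhere up to 8 mm off this point in the base's x and up to 8 mm in y. No pose tells where: it must be felt or seen. It does not move when touched.
- seat (a point): Nominal point 85 mm above the steamer's origin: height of the shoulders that carry the tray's underside. Four posts at x = +-95, y = +-65 mm from the frame's true centre: sleeves 20 mm thick up to the shoulders, then round pins 10 mm thick to 115 mm, the last 4 mm tapered to 6.4 mm. Between the posts a low tier with parcels, all below 85 mm.
- knob (a joint): Angle of the steamer's knob, rad: 0 is off (as at the start), 1.2 is the stop (on), growing clockwise seen from above. A spring detent pushes it back to 0 below 0.6 and on to 1.2 above it; the push is hardest, about 0.1 N m, at the two ends and fades towards 0.6.
- knob_grip (a point): Point on the knob's vertical axis at the height to grip, 112 mm above the table, 31 mm above the knob's foot and 7 mm below its top. The black knob has an upright grip bar 42 mm long and 14 mm thick; at angle 0 the bar lies along the steamer's x. The axes turn with the knob (x along the bar).
- bowl: Bystander: steel bowl, 150 mm across, 70 mm high. Origin under its centre.
- scale: Bystander: white kitchen scale, 150 x 170 x 30 mm. Origin under its centre.
- parcel: Bystander: one leaf-wrapped parcel on the table, 88 mm long, 35 mm thick. Origin under its centre.
- jar: Bystander: closed glass jar, 64 mm across, 80 mm high. Origin under its centre.

How it is judged:
By the outcome, as a careful person would: the job done as asked, in the order asked, and still so for the second after the job is handed in, with the robot touching nothing.
It also fails if it takes over 72 s, if anything falls off the work surface, if the arm or the gripper's body presses on something with over 40 N, if the wrist force passes 120 N, or if a joint passes its speed limit or range.

### The arm

A 6-joint arm with a two-finger parallel gripper is mounted at the origin on the work surface. World frame = base frame: x ahead of the robot, y to its left, z up, the work surface at z = 0. Lengths are in m, angles in rad, forces in N, time in s.
With the tool pointing down it reaches from about 0.35 to 0.775 m from the base axis. Payload 7.3 kg.
Tool frame: the origin (TCP) lies at the very end of the fingers, on their centre line; the grasp point (between the pads) lies 19 mm behind it; z points along the fingers, y is the line along which they close (so a half turn about z gives the same grasp; the last joint's range is limited). The gripper opens to 92 mm and grips with 3 to 60 N. Pads are 19 mm wide; open, the fingers measure 130 mm over their backs; the gripper's body (75 mm by 190 mm) begins 47 mm behind the grasp point.
Start: joints at [1.161, 0.342, 1.524, -0, 1.275, -0.146], TCP at [0.137, 0.507, 0.227] pointing down, gripper open.
Joint ranges: [-2.53, 2.53], [-0.77, 2.02], [0.04, 2.7], [-1, 4.14], [0.28, 2.66], [-3.11, 3.11]. Speed limits (rad/s): [2.57, 2.57, 3.14, 3.14, 3.14, 3.14].

### API

Orientations are given as a unit quaternion [x, y, z, w].
In Python, from bench import ctrl, imaging gives the robot as it stands.
- The arm moves only by the tool carry_out, never from a script. Its argument "deltas" is a list of rows, each an object with "xyz": the shift along the tool's x, y, z scaled (see below), a list of three; "rotation": the turn, a rotation vector about the tool's x, y, z scaled (see below), a list of three; "gripper": the opening, from -1 (shut) to 1 (fully open). In form: [{"xyz": [tx, ty, tz], "rotation": [ax, ay, az], "gripper": gripper}, ...]. A call has 1 to 5 rows; each row shifts and turns the commanded pose from where the row before left it, along the tool's axes as they then stand; what a row does not reach is not made up. The controller multiplies each number of a shift by 0.02 m and each number of a turn by 0.15 rad. A row lasts 1/10 s, in which the tool goes at most 50 mm and 8.59 degrees, less where a joint would pass 70% of its speed; a pose out of reach is approached as far as the arm can. A call with a number of a shift or a turn outside -1 to 1 is refused whole. A call with a gripper value outside its range is refused whole. The fingers move at their own pace and stop on an object; "force" is the grip in N (left out, the last holds). Time passes only in rows, so rows that do not move let the fingers close. It gives the time, the measured TCP pose, the force, the opening and the grip force at its end, in the units of the state.
- ctrl.read_state(): the state, without advancing time (a new reading comes with each control period).
- imaging.get_image(name): name is "scene" or "top" or "wrist"; returns the picture (384x512x3 uint8, red, green, blue); there is no depth.
- imaging.camera_model(name): a dict with "fx", "fy", "cx", "cy" (pixels), "dist" ([k1, k2, p1, p2, k3] as OpenCV has them; the pictures are not rectified), "world_from_camera" (4x4, takes a point from camera to world coordinates). Camera axes: x right, y down, z forward; pixel columns grow to the right and rows downward; lengths in m; the calibration is good to about 2 mm. A picture is of the moment at which its call begins: read the wrist's pose just before it. camera_model takes no time and is no camera call; for the wrist camera it gives the pose at the moment of the call.
- ctrl.close_job(): hands the job in; it is judged then, once.
The state is a dict: "time_s": time; "qpos": joint angles; "joint_vel": joint speeds; "tau": joint torques, N m; "tool_pos": TCP position; "tool_rot": TCP orientation; "contact_force": force on the tool from outside, world axes, zero at the start; "moment": the same for the moment, N m; "grip_width": finger opening in m; "grasp_force": force on a finger pad.
Only numpy, scipy, OpenCV 4.12 (cv2) and the standard library are available. Lean on these libraries where they do the work, as an engineer would, in place of code of your own. Each camera call takes 0.05 s, during which the arm holds its last target. There are 200 camera calls.

## Working session

There is one attempt and no reset: what is moved stays moved. The work goes in short steps, Python scripts to look and compute and a tool call to move; the robot and the scene stay as the last step left them, time stands still between calls to the robot, and variables do not carry over. Pictures are saved under pics/ and viewed, at most 10 in all, crops included, and the job is handed in when it is done.

Besides the shell and the picture viewer there is one more tool, called after "Request:" as name(argument=value, ...), one argument or row to a line, values as JSON. carry_out: Moves the arm, as the interface text tells. Shifts and turns lie within -1 to 1; 1 stands for 0.02 m of shift or 0.15 rad of turn. Its arguments: {"type":"object","properties":{"deltas":{"type":"array"},"force":{"type":"number"}},"required":["deltas"]}

```bash
ls; mkdir -p pics; python3 - <<'E'
from bench import ctrl, imaging
import cv2,numpy as np
s=ctrl.read_state(); print(s)
for n in("scene","top"):
    im=imaging.get_image(n); cv2.imwrite(f"pics/{n}0.png",im[:,:,::-1]); m=imaging.camera_model(n); print(n,m)
E
```

```text
pics
{'time_s': 0.0, 'qpos': array([ 1.16101230e+00,  3.42715857e-01,  1.52497819e+00, -6.00086341e-07,
        1.27537084e+00, -1.46005360e-01]), 'joint_vel': array([ 0.00055402,  0.00041129,  0.00119632, -0.00085494,  0.00304995,
       -0.00020425]), 'tau': array([-1.82618282e-03, -4.31232584e+01, -2.44215095e+01,  7.15735881e-02,
        5.61300537e-02, -1.09139201e-04]), 'tool_pos': array([0.13671156, 0.50649323, 0.22606206]), 'tool_rot': array([ 1.31507177e-01,  9.91314945e-01, -7.07955355e-04, -2.01664463e-04]), 'contact_force': array([ 0.27526778, -0.2185561 , -0.26868837]), 'moment': array([ 0.02447234, -0.01266928,  0.04528609]), 'grasp_force': 0.0, 'grip_width': 0.09177353663635347}
scene {'fx': 454.25202128243563, 'fy': 454.25202128243563, 'cx': 250.7081353240082, 'cy': 193.7849041704796, 'dist': array([-0.17835811,  0.        ,  0.        ,  0.        ,  0.        ]), 'world_from_camera': array([[ 0.70060187,  0.61946138, -0.35415338,  0.91739525],
       [ 0.71353947, -0.61119514,  0.34249369, -0.30775548],
       [-0.00429521, -0.49265414, -0.8702146 ,  0.96539535],
       [ 0.        ,  0.        ,  0.        ,  1.        ]])}
top {'fx': 434.45696471241376, 'fy': 434.45696471241376, 'cx': 254.58589065012154, 'cy': 192.73451399764852, 'dist': array([-0.16894492,  0.        ,  0.        ,  0.        ,  0.        ]), 'world_from_camera': array([[-0.00849031, -0.99942842,  0.03272226,  0.52440631],
       [-0.99960111,  0.00936415,  0.02664453,  0.0231351 ],
       [-0.02693572, -0.03248298, -0.99910926,  1.09871084],
       [ 0.        ,  0.        ,  0.        ,  1.        ]])}
```

View pics/top0.png

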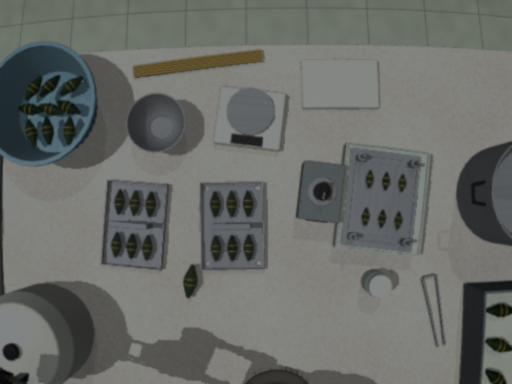

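View pics/scene0.png

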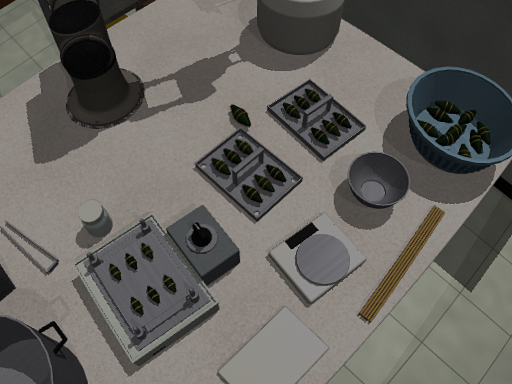

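The top view shows the two trays at (137,225) and (234,226). The right one seems to have light corner holes at about (208,265) and (260,265). The steamer is at (385,198) with its knob at (322,190). I'll enlarge these to check.

```bash
cat > h.py <<'E'
import numpy as np, cv2
from bench import ctrl, imaging
from scipy.spatial.transform import Rotation as R
def grab(n):
    m=imaging.camera_model(n); im=imaging.get_image(n); return im,m
def KD(m): return np.array([[m['fx'],0,m['cx']],[0,m['fy'],m['cy']],[0,0,1]]),np.array(m['dist'])
def plane(m,uv,z):
    K,D=KD(m); p=cv2.undistortPoints(np.array(uv,float).reshape(-1,1,2),K,D).reshape(-1,2)
    T=m['world_from_camera']; d=np.c_[p,np.ones(len(p))]@T[:3,:3].T; o=T[:3,3]
    return o+d*((z-o[2])/d[:,2])[:,None]
def proj(m,P):
    K,D=KD(m); T=np.linalg.inv(m['world_from_camera'])
    return cv2.projectPoints(np.array(P,float).reshape(-1,1,3),cv2.Rodrigues(T[:3,:3])[0],T[:3,3],K,D)[0].reshape(-1,2)
def crop(im,x0,y0,x1,y1,k): return cv2.resize(im[y0:y1,x0:x1],None,fx=k,fy=k,interpolation=cv2.INTER_CUBIC)[:,:,::-1]
def box(mask):
    c=max(cv2.findContours(mask.astype(np.uint8),0,1)[0],key=cv2.contourArea); return c
E
python3 - <<'E'
from h import *
im=cv2.imread('pics/top0.png')[:,:,::-1]
a=crop(im,195,175,275,275,4);b=crop(im,290,135,440,260,3)
h=max(a.shape[0],b.shape[0]); f=lambda q:cv2.copyMakeBorder(q,0,h-q.shape[0],0,0,0)
cv2.imwrite('pics/c1.png',np.clip(np.hstack([f(a),f(b)])*1.5,0,255).astype(np.uint8))
E
```

```text
(no output)
```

View pics/c1.png

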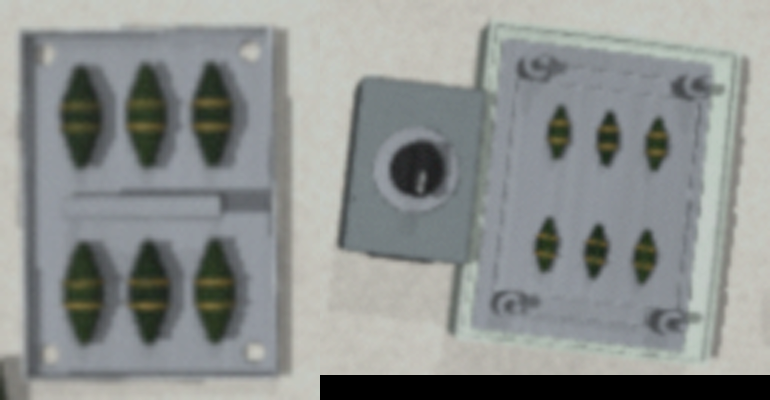

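```bash
python3 - <<'E'
from h import *
m=imaging.camera_model('top'); sc=imaging.camera_model('scene')
im=cv2.imread('pics/top0.png')[:,:,::-1].astype(int)
# tray holes
g=im.sum(2); H=[]
for u,v in [(207,188.7),(257.5,187),(207.5,263.5),(259,263)]:
    x,y=int(u),int(v); w=g[y-4:y+6,x-4:x+6].astype(float); w=np.clip(w-(w.max()-90),0,None); yy,xx=np.mgrid[y-4:y+6,x-4:x+6]
    H.append([(w*xx).sum()/w.sum(),(w*yy).sum()/w.sum()])
P=plane(m,H,0.004); print(np.round(H,1).tolist(),np.round(P,4)[:,:2].tolist()); c=P.mean(0)
ax=(P[0]+P[1]-P[2]-P[3]); ay=(P[0]+P[2]-P[1]-P[3])
print('tray c',c,'sizes',np.linalg.norm(ax)/2,np.linalg.norm(ay)/2,'yaw x',np.degrees(np.arctan2(ax[1],ax[0])),'y-90',np.degrees(np.arctan2(ay[1],ay[0]))-90)
print('handle', plane(m,[[195+143/4,175+206/4]],0.066))
# steamer corners (crop/3 + (290,135)) at z=.05
C=np.array([[490,23],[740,55],[712,358],[452,333]],float); C[:,0]-=320; C=C/3+[290,135]
Q=plane(m,C,0.05); print(np.round(Q,4)); c=Q.mean(0); print('steamer c',c)
for i in range(4):
    d=Q[(i+1)%4]-Q[i]; print(np.linalg.norm(d),np.degrees(np.arctan2(d[1],d[0])))
k=np.array([[(418-320)/3+290,168/3+135]]); print('knob top',plane(m,k,0.119))
E
```

```text
[[208.2, 189.3], [257.9, 188.0], [208.7, 262.6], [259.0, 262.4]] [[0.5701, 0.1698], [0.5721, 0.0438], [0.3843, 0.17], [0.3845, 0.0426]]
tray c [0.47772391 0.10655674 0.004     ] sizes 0.18669138993104034 0.1267470386379319 yaw x 0.1460640096077284 y-90 0.5045769114028218
handle [[0.47834957 0.10811321 0.066     ]]
[[ 0.6787 -0.1743  0.05  ]
 [ 0.6522 -0.3836  0.05  ]
 [ 0.4038 -0.3551  0.05  ]
 [ 0.4283 -0.1396  0.05  ]]
steamer c [ 0.54071958 -0.26313737  0.05      ]
0.21096914460269928 -97.21659455578035
0.2500027576708257 173.45264784807716
0.2168442101263423 83.5138225287097
0.25276706609522126 -7.8824330680614265
knob top [[ 0.55897007 -0.10449474  0.119     ]]
```

Request:
carry_out(
  deltas=[
    {"xyz":[0,0,0],"rotation":[0,0,0.97],"gripper":0},
    {"xyz":[0,0,0],"rotation":[0,0,0.97],"gripper":0},
    {"xyz":[0,0,0],"rotation":[0,0,0.97],"gripper":0},
    {"xyz":[0,0,0],"rotation":[0,0,0.97],"gripper":0},
    {"xyz":[0,0,0],"rotation":[0,0,0.97],"gripper":0},
  ],
)

```text
time_s: 0.6
tool_pos: [0.1368, 0.5066, 0.2263]
tool_rot: [0.478, 0.878, -0.0, 0.0]
contact_force: [0.4, 0.2, -0.5]
grip_width: 0.0562
grasp_force: 0.0
```

Request:
carry_out(
  deltas=[
    {"xyz":[0,0,0],"rotation":[0,0,0.97],"gripper":0},
    {"xyz":[0,0,0],"rotation":[0,0,0.97],"gripper":0},
    {"xyz":[0,0,0],"rotation":[0,0,0.97],"gripper":0},
    {"xyz":[0,0,0],"rotation":[0,0,0.97],"gripper":0},
    {"xyz":[-1,0.85,0],"rotation":[0,0,0],"gripper":0},
  ],
)

```text
time_s: 1.1
tool_pos: [0.1528, 0.4877, 0.2262]
tool_rot: [0.709, 0.705, -0.0, -0.0]
contact_force: [1.9, 0.2, 0.5]
grip_width: 0.0461
grasp_force: 0.0
```

```bash
python3 - <<'E'
from h import *
s=ctrl.read_state(); print(s['tool_pos'],R.from_quat(s['tool_rot']).as_matrix().round(3).tolist())
T=imaging.camera_model('wrist'); W=np.eye(4);W[:3,:3]=R.from_quat(s['tool_rot']).as_matrix();W[:3,3]=s['tool_pos']
print(np.round(np.linalg.inv(W)@T['world_from_camera'],3),T['fx'],T['cx'],T['dist'])
E
```

```text
[0.15280646 0.48773473 0.226205  ] [[0.005, 1.0, -0.001], [1.0, -0.005, 0.0], [0.0, -0.001, -1.0]]
[[-0.001 -0.966 -0.257  0.069]
 [ 1.    -0.001 -0.001 -0.001]
 [ 0.    -0.257  0.966 -0.158]
 [ 0.     0.     0.     1.   ]] 316.55550615288655 253.00369829852886 [0.009385 0.       0.       0.       0.      ]
```

Request:
carry_out(
  deltas=[
    {"xyz":[-1,1,0],"rotation":[0,0,0],"gripper":0},
    {"xyz":[-1,1,0],"rotation":[0,0,0],"gripper":0},
    {"xyz":[-1,1,0],"rotation":[0,0,0],"gripper":0},
    {"xyz":[-1,1,0],"rotation":[0,0,0],"gripper":0},
    {"xyz":[-1,1,0],"rotation":[0,0,0],"gripper":0},
  ],
)

```text
time_s: 1.6
tool_pos: [0.2541, 0.3855, 0.2265]
tool_rot: [0.708, 0.706, -0.0, 0.0]
contact_force: [1.0, 0.2, -0.1]
grip_width: 0.0459
grasp_force: 0.0
```

Request:
carry_out(
  deltas=[
    {"xyz":[-1,1,0],"rotation":[0,0,0],"gripper":0},
    {"xyz":[-1,1,0],"rotation":[0,0,0],"gripper":0},
    {"xyz":[-1,1,0],"rotation":[0,0,0],"gripper":0},
    {"xyz":[-1,1,0],"rotation":[0,0,0],"gripper":0},
    {"xyz":[-1,1,0],"rotation":[0,0,0],"gripper":0},
  ],
)

```text
time_s: 2.1
tool_pos: [0.3538, 0.2853, 0.2265]
tool_rot: [0.708, 0.706, -0.0, -0.0]
contact_force: [1.0, 0.2, 0.3]
grip_width: 0.046
grasp_force: 0.0
```

Request:
carry_out(
  deltas=[
    {"xyz":[-1,1,0],"rotation":[0,0,0],"gripper":0},
    {"xyz":[-1,1,0],"rotation":[0,0,0],"gripper":0},
    {"xyz":[-1,1,0],"rotation":[0,0,0],"gripper":0},
    {"xyz":[-1,1,0],"rotation":[0,0,0],"gripper":0},
    {"xyz":[-1,1,0],"rotation":[0,0,0],"gripper":0},
  ],
)

```text
time_s: 2.6
tool_pos: [0.4536, 0.1851, 0.2264]
tool_rot: [0.708, 0.706, -0.0, -0.0]
contact_force: [0.7, 0.2, 0.2]
grip_width: 0.0459
grasp_force: 0.0
```

Request:
carry_out(
  deltas=[
    {"xyz":[-1,1,0],"rotation":[0,0,0],"gripper":0},
    {"xyz":[-1,0.2,0],"rotation":[0,0,0],"gripper":0},
    {"xyz":[-1,0,0],"rotation":[0,0,0],"gripper":0},
    {"xyz":[0,0,0],"rotation":[0,0,0],"gripper":0},
  ],
)

```text
time_s: 3.0
tool_pos: [0.4769, 0.1242, 0.2262]
tool_rot: [0.709, 0.705, -0.001, -0.0]
contact_force: [0.8, -0.6, 0.4]
grip_width: 0.0459
grasp_force: 0.0
```

```bash
python3 - <<'E'
from h import *
import pickle
s=ctrl.read_state(); print(s['time_s'],s['tool_pos'],s['joint_vel'].round(3))
im,m=grab('wrist'); cv2.imwrite('pics/w1.png',im[:,:,::-1]); pickle.dump(m,open('w1.pkl','wb'))
E
```

```text
3.0 [0.47687703 0.12420217 0.22624125] [ 0.043 -0.002 -0.011  0.022  0.004  0.041]
```

View pics/w1.png

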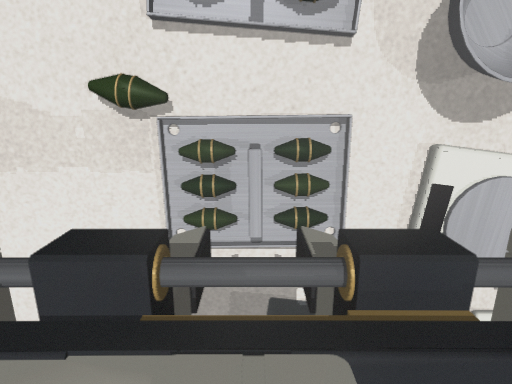

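The wrist view shows the tray's four holes at about (174,130), (334,128), (181,232) and (329,230), so this is the correct tray. The gripper hides rows below about 230.

```bash
cat >> h.py <<'E'
def blobs(im,guess,r,thr,dark=False):
    g=im.astype(float).sum(2); out=[]
    for u,v in guess:
        x,y=int(round(u)),int(round(v)); w=g[y-r:y+r+1,x-r:x+r+1]; w=(w.max()-w) if dark else (w-w.min())
        w=np.clip(w-thr*w.max(),0,None); yy,xx=np.mgrid[y-r:y+r+1,x-r:x+r+1]
        out.append([(w*xx).sum()/w.sum(),(w*yy).sum()/w.sum()])
    return np.array(out)
def rect(P):  # order: -x+y, +x+y, -x-y, +x-y
    c=P.mean(0); ax=P[1]+P[3]-P[0]-P[2]; ay=P[0]+P[1]-P[2]-P[3]
    return c.round(4),np.linalg.norm(ax)/2,np.linalg.norm(ay)/2,np.degrees(np.arctan2(ax[1],ax[0])),np.degrees(np.arctan2(ay[1],ay[0]))-90
E
python3 - <<'E'
from h import *
import pickle
m=pickle.load(open('w1.pkl','rb')); im=cv2.imread('pics/w1.png')
H=blobs(im,[(174,130),(334,128),(181,232),(329,230)],5,.5); P=plane(m,H,.003); print(H.round(1),P.round(4)); print(rect(P))
E
```

```text
[[174.  130.2]
 [333.9 128.7]
 [180.6 230.5]
 [328.8 230. ]] [[0.3822 0.1733 0.003 ]
 [0.5708 0.1738 0.003 ]
 [0.3817 0.0471 0.003 ]
 [0.5719 0.0467 0.003 ]]
(array([0.4767, 0.1102, 0.003 ]), np.float64(0.18942228210005835), np.float64(0.12663695451332177), np.float64(0.022455633927582375), np.float64(0.1535162374238439))
```

Request:
carry_out(
  deltas=[
    {"xyz":[-1,0.15,0],"rotation":[0,0,0],"gripper":0},
    {"xyz":[-1,0.15,0],"rotation":[0,0,0],"gripper":0},
    {"xyz":[-1,0.15,0],"rotation":[0,0,0],"gripper":0},
    {"xyz":[-1,0.15,0],"rotation":[0,0,0],"gripper":0},
    {"xyz":[-1,0.15,0],"rotation":[0,0,0],"gripper":0},
  ],
)

```text
time_s: 3.55
tool_pos: [0.4917, 0.0263, 0.2266]
tool_rot: [0.708, 0.707, 0.0, -0.0]
contact_force: [-0.1, 0.5, -0.4]
grip_width: 0.0459
grasp_force: 0.0
```

Request:
carry_out(
  deltas=[
    {"xyz":[-1,0.15,0],"rotation":[0,0,0],"gripper":0},
    {"xyz":[-1,0.15,0],"rotation":[0,0,0],"gripper":0},
    {"xyz":[-1,0.15,0],"rotation":[0,0,0],"gripper":0},
    {"xyz":[-1,0.15,0],"rotation":[0,0,0],"gripper":0},
    {"xyz":[-1,0.15,0],"rotation":[0,0,0],"gripper":0},
  ],
)

```text
time_s: 4.05
tool_pos: [0.5067, -0.0737, 0.2266]
tool_rot: [0.708, 0.707, 0.0, -0.0]
contact_force: [0.4, 0.3, 0.6]
grip_width: 0.046
grasp_force: 0.0
```

Request:
carry_out(
  deltas=[
    {"xyz":[-1,0.15,0],"rotation":[0,0,0],"gripper":0},
    {"xyz":[-1,0.15,0],"rotation":[0,0,0],"gripper":0},
    {"xyz":[-1,0.15,0],"rotation":[0,0,0],"gripper":0},
    {"xyz":[-1,0.15,0],"rotation":[0,0,0],"gripper":0},
    {"xyz":[-1,0.15,0],"rotation":[0,0,0],"gripper":0},
  ],
)

```text
time_s: 4.55
tool_pos: [0.5217, -0.1737, 0.2266]
tool_rot: [0.708, 0.707, 0.0, -0.0]
contact_force: [-0.1, -0.2, -0.2]
grip_width: 0.0458
grasp_force: 0.0
```

Request:
carry_out(
  deltas=[
    {"xyz":[-1,0.15,0],"rotation":[0,0,0],"gripper":0},
    {"xyz":[-1,0.15,0],"rotation":[0,0,0],"gripper":0},
    {"xyz":[-1,0.15,0],"rotation":[0,0,0],"gripper":0},
    {"xyz":[-1,0.15,0],"rotation":[0,0,0],"gripper":0},
    {"xyz":[-1,0.15,0],"rotation":[0,0,0],"gripper":0},
  ],
)

```text
time_s: 5.05
tool_pos: [0.5363, -0.2751, 0.2266]
tool_rot: [0.708, 0.706, 0.0, -0.0]
contact_force: [0.1, -0.2, 0.3]
grip_width: 0.0459
grasp_force: 0.0
```

Request:
carry_out(
  deltas=[
    {"xyz":[-1,0.15,0],"rotation":[0,0,0],"gripper":0},
    {"xyz":[-1,0,0],"rotation":[0,0,0.4],"gripper":0},
    {"xyz":[-0.8,0,0],"rotation":[0,0,0.4],"gripper":0},
    {"xyz":[0,0,0],"rotation":[0,0,0],"gripper":0},
    {"xyz":[0,0,0],"rotation":[0,0,0],"gripper":0},
  ],
)

```text
time_s: 5.55
tool_pos: [0.5378, -0.3299, 0.2263]
tool_rot: [0.749, 0.663, 0.0, -0.0]
contact_force: [-0.5, -0.4, 0.1]
grip_width: 0.0458
grasp_force: 0.0
```

```bash
python3 - <<'E'
from h import *
import pickle
s=ctrl.read_state(); print(s['time_s'],s['tool_pos'],s['joint_vel'].round(3))
im,m=grab('wrist'); cv2.imwrite('pics/w2.png',im[:,:,::-1]); pickle.dump(m,open('w2.pkl','wb'))
E
```

```text
5.55 [ 0.53782739 -0.32994633  0.22631804] [ 0.018 -0.012  0.012  0.    -0.001  0.001]
```

View pics/w2.png

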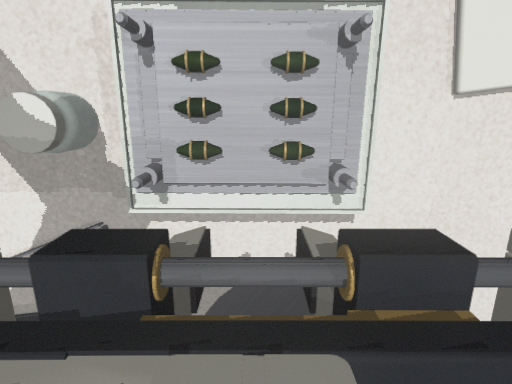

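The wrist view shows the pin tips at about (123,19), (367,19), (137,184) and (351,183). I'll enlarge the pins to get accurate centres.

```bash
python3 - <<'E'
from h import *
im=cv2.imread('pics/w2.png')[:,:,::-1]
c=[crop(im,x-20,y-18,x+20,y+18,8) for x,y in [(130,25),(360,25),(142,179),(346,179)]]
cv2.imwrite('pics/c2.png',np.vstack([np.hstack(c[:2]),np.hstack(c[2:])]))
E
```

```text
(no output)
```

View pics/c2.png

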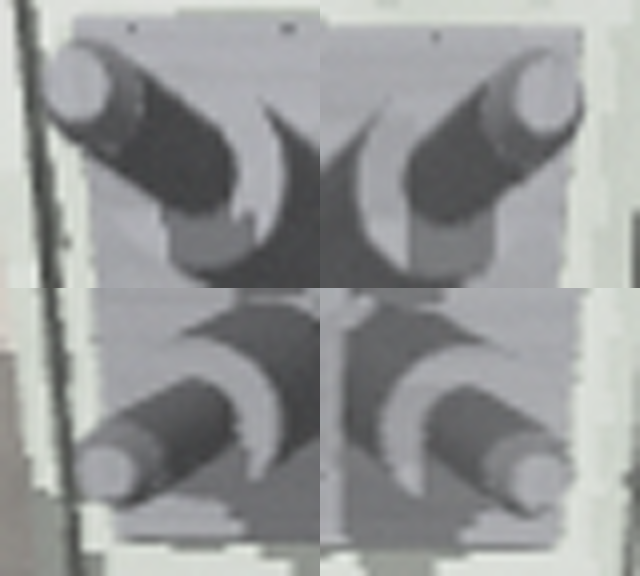

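The tip discs sit in the crop at (78,82), (548,90), (107,470) and (540,478).

```bash
python3 - <<'E'
from h import *
import pickle
m=pickle.load(open('w2.pkl','rb'))
o=np.array([[110,7],[340,7],[122,161],[326,161]])
U=o+(np.array([[78,82],[228,90],[107,182],[220,190]])+.5)/8-.5
P=plane(m,U,.115);print(P.round(4),rect(P))
# shoulders: inner end of pins is base at z=.085; cross-check with top camera
mt=imaging.camera_model('top'); V=np.array([[520+8,62],[0,0]])
print('proj tips in top',proj(mt,P).round(1), 'crop coords', ((proj(mt,P)-[290,135])*3+[320,0]).round(0))
E
```

```text
[[ 0.4521 -0.1791  0.115 ]
 [ 0.6406 -0.2029  0.115 ]
 [ 0.4354 -0.308   0.115 ]
 [ 0.624  -0.3321  0.115 ]] (array([ 0.538 , -0.2555,  0.115 ]), np.float64(0.19002020358522603), np.float64(0.13013129472729304), np.float64(-7.244607719046941), np.float64(-7.335481133807448))
proj tips in top [[355.6 237.8]
 [364.6 155. ]
 [410.8 244.1]
 [419.5 162. ]] crop coords [[517. 308.]
 [544.  60.]
 [682. 327.]
 [708.  81.]]
```

Request:
carry_out(
  deltas=[
    {"xyz":[0,0,0],"rotation":[0,0,-0.4],"gripper":0},
    {"xyz":[0,0,0],"rotation":[0,0,-0.42],"gripper":0},
    {"xyz":[1,-0.15,0],"rotation":[0,0,0],"gripper":0},
    {"xyz":[1,-0.15,0],"rotation":[0,0,0],"gripper":0},
    {"xyz":[1,-0.15,0],"rotation":[0,0,0],"gripper":0},
  ],
)

```text
time_s: 6.1
tool_pos: [0.5288, -0.2684, 0.2268]
tool_rot: [0.706, 0.708, 0.0, -0.0]
contact_force: [1.1, 0.5, 0.5]
grip_width: 0.046
grasp_force: 0.0
```

Request:
carry_out(
  deltas=[
    {"xyz":[1,-0.15,0],"rotation":[0,0,0],"gripper":0},
    {"xyz":[1,-0.15,0],"rotation":[0,0,0],"gripper":0},
    {"xyz":[1,-0.15,0],"rotation":[0,0,0],"gripper":0},
    {"xyz":[1,-0.15,0],"rotation":[0,0,0],"gripper":0},
    {"xyz":[1,-0.15,0],"rotation":[0,0,0],"gripper":0},
  ],
)

```text
time_s: 6.6
tool_pos: [0.5135, -0.1683, 0.2269]
tool_rot: [0.706, 0.708, 0.0, 0.0]
contact_force: [-0.5, 0.4, 0.4]
grip_width: 0.0459
grasp_force: 0.0
```

Request:
carry_out(
  deltas=[
    {"xyz":[1,-0.15,0],"rotation":[0,0,0],"gripper":0},
    {"xyz":[1,-0.15,0],"rotation":[0,0,0],"gripper":0},
    {"xyz":[1,-0.15,0],"rotation":[0,0,0],"gripper":0},
    {"xyz":[1,-0.15,0],"rotation":[0,0,0],"gripper":0},
    {"xyz":[1,-0.15,0],"rotation":[0,0,0],"gripper":0},
  ],
)

```text
time_s: 7.1
tool_pos: [0.4983, -0.0684, 0.2269]
tool_rot: [0.706, 0.708, 0.0, 0.0]
contact_force: [-0.2, -0.4, 0.7]
grip_width: 0.0459
grasp_force: 0.0
```

Request:
carry_out(
  deltas=[
    {"xyz":[1,-0.15,0],"rotation":[0,0,0],"gripper":0},
    {"xyz":[1,-0.15,0],"rotation":[0,0,0],"gripper":0},
    {"xyz":[1,-0.15,0],"rotation":[0,0,0],"gripper":0},
    {"xyz":[1,-0.15,0],"rotation":[0,0,0],"gripper":0},
    {"xyz":[1,-0.15,0.8],"rotation":[0,0,0],"gripper":0},
  ],
)

```text
time_s: 7.6
tool_pos: [0.4843, 0.0314, 0.2125]
tool_rot: [0.706, 0.708, 0.002, 0.002]
contact_force: [0.9, -0.2, -0.6]
grip_width: 0.0459
grasp_force: 0.0
```

Request:
carry_out(
  deltas=[
    {"xyz":[1,0,0.8],"rotation":[0,0,0],"gripper":0},
    {"xyz":[1,0,0.8],"rotation":[0,0,0],"gripper":0},
    {"xyz":[0.95,0,0.8],"rotation":[0,0,0],"gripper":0},
    {"xyz":[0,0,1],"rotation":[0,0,0],"gripper":0},
    {"xyz":[0,0,0],"rotation":[0,0,0],"gripper":0},
  ],
)

```text
time_s: 8.1
tool_pos: [0.4815, 0.09, 0.1408]
tool_rot: [0.706, 0.708, -0.002, -0.002]
contact_force: [-0.7, -0.7, 1.1]
grip_width: 0.0458
grasp_force: 0.0
```

Request:
carry_out(
  deltas=[
    {"xyz":[0.9,-0.22,0.7],"rotation":[0,0,0],"gripper":0},
    {"xyz":[0,0,1],"rotation":[0,0,0],"gripper":0},
    {"xyz":[0,0,1],"rotation":[0,0,0],"gripper":0},
    {"xyz":[0,0,1],"rotation":[0,0,0],"gripper":0},
    {"xyz":[0,0,0.8],"rotation":[0,0,0],"gripper":0},
  ],
)

```text
time_s: 8.6
tool_pos: [0.4794, 0.107, 0.0529]
tool_rot: [0.707, 0.707, 0.0, 0.0]
contact_force: [0.3, -0.5, -0.3]
grip_width: 0.0462
grasp_force: 0.0
```

Request:
carry_out(
  deltas=[
    {"xyz":[0,0,0.2],"rotation":[0,0,0],"gripper":0},
    {"xyz":[0,0,0],"rotation":[0,0,0],"gripper":0},
  ],
)

```text
time_s: 8.8
tool_pos: [0.4793, 0.1069, 0.0492]
tool_rot: [0.707, 0.707, 0.0, -0.0]
contact_force: [-0.3, 0.1, -0.6]
grip_width: 0.0457
grasp_force: 0.0
```

```bash
python3 - <<'E'
from h import *
s=ctrl.read_state(); print(s['time_s'],s['tool_pos'],s['contact_force'])
im,m=grab('wrist'); cv2.imwrite('pics/w3.png',im[:,:,::-1])
a=cv2.resize(im,(512,384))[:,:,::-1]; cv2.imwrite('pics/w3.png',a)
E
```

```text
8.8 [0.4793357  0.10690134 0.04918223] [-0.29164854  0.14605476 -0.64207925]
```

View pics/w3.png

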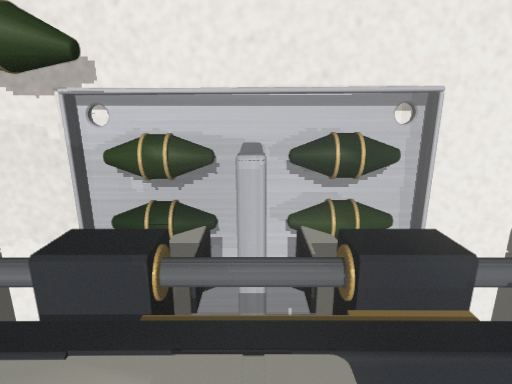

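The fingers straddle the handle bar. Two holes are visible at (99,115) and (404,113), which fixes the tray along the bar before I grip.

```bash
python3 - <<'E'
from h import *
m=imaging.camera_model('wrist'); im=cv2.imread('pics/w3.png')
H=blobs(im,[(99,115),(404,113)],8,.5); P=plane(m,H,.003); d=P[1]-P[0]
print(H.round(1),P.round(4),np.linalg.norm(d),np.degrees(np.arctan2(d[1],d[0])),'tray c',P.mean(0)-[0,.065,0])
E
```

```text
[[ 99.8 115.8]
 [402.3 115.6]] [[0.3826 0.1739 0.003 ]
 [0.572  0.1739 0.003 ]] 0.18941478072744114 0.015336572613117095 tray c [0.47726453 0.10889583 0.003     ]
```

Request:
carry_out(
  deltas=[
    {"xyz":[0,-0.05,0.38],"rotation":[0,0,0],"gripper":0},
    {"xyz":[0,0,0],"rotation":[0,0,0],"gripper":-0.6},
    {"xyz":[0,0,0],"rotation":[0,0,0],"gripper":-1},
    {"xyz":[0,0,0],"rotation":[0,0,0],"gripper":-1},
    {"xyz":[0,0,0],"rotation":[0,0,0],"gripper":-1},
  ],
  force=35,
)

```text
time_s: 9.35
tool_pos: [0.4784, 0.1069, 0.0413]
tool_rot: [0.707, 0.707, 0.0, 0.0]
contact_force: [-0.1, -1.1, 0.6]
grip_width: 0.0183
grasp_force: 0.0
```

Request:
carry_out(
  deltas=[
    {"xyz":[0,0,0],"rotation":[0,0,0],"gripper":-1},
    {"xyz":[0,0,0],"rotation":[0,0,0],"gripper":-1},
    {"xyz":[0,0,0],"rotation":[0,0,0],"gripper":-1},
    {"xyz":[0,0,0],"rotation":[0,0,0],"gripper":-1},
  ],
)

```text
time_s: 9.75
tool_pos: [0.4784, 0.1069, 0.0413]
tool_rot: [0.707, 0.707, 0.0, 0.0]
contact_force: [-0.0, -0.6, 1.5]
grip_width: 0.0133
grasp_force: 35.0
```

Request:
carry_out(
  deltas=[
    {"xyz":[0,0,-0.2],"rotation":[0,0,0],"gripper":-1},
    {"xyz":[0,0,-0.5],"rotation":[0,0,0],"gripper":-1},
    {"xyz":[0,0,-0.8],"rotation":[0,0,0],"gripper":-1},
    {"xyz":[0,0,-0.9],"rotation":[0,0,0],"gripper":-1},
    {"xyz":[0,0,-0.9],"rotation":[0,0,0],"gripper":-1},
  ],
  force=45,
)

```text
time_s: 10.25
tool_pos: [0.4778, 0.1069, 0.108]
tool_rot: [0.707, 0.707, -0.0, -0.0]
contact_force: [0.8, 0.1, -3.7]
grip_width: 0.0138
grasp_force: 45.0
```

Request:
carry_out(
  deltas=[
    {"xyz":[0,0,-0.9],"rotation":[0,0,0],"gripper":-1},
    {"xyz":[0,0,-0.9],"rotation":[0,0,0],"gripper":-1},
    {"xyz":[0,0,-0.9],"rotation":[0,0,0],"gripper":-1},
    {"xyz":[-0.3,0,-0.9],"rotation":[0,0,0],"gripper":-1},
    {"xyz":[-0.6,0,-0.6],"rotation":[0,0,0],"gripper":-1},
  ],
)

```text
time_s: 10.75
tool_pos: [0.4782, 0.089, 0.1927]
tool_rot: [0.706, 0.708, 0.001, 0.0]
contact_force: [1.1, -0.1, -4.1]
grip_width: 0.0134
grasp_force: 45.0
```

Request:
carry_out(
  deltas=[
    {"xyz":[-0.9,0.15,0],"rotation":[0,0,0],"gripper":-1},
    {"xyz":[-0.9,0.15,0],"rotation":[0,0,0],"gripper":-1},
    {"xyz":[-0.9,0.15,0],"rotation":[0,0,0],"gripper":-1},
    {"xyz":[-0.9,0.15,0],"rotation":[0,0,0],"gripper":-1},
    {"xyz":[-0.9,0.15,0],"rotation":[0,0,0],"gripper":-1},
  ],
)

```text
time_s: 11.25
tool_pos: [0.4928, -0.0024, 0.1911]
tool_rot: [0.707, 0.707, -0.0, -0.0]
contact_force: [-0.5, -0.7, -3.9]
grip_width: 0.014
grasp_force: 45.0
```

Request:
carry_out(
  deltas=[
    {"xyz":[-0.9,0.15,0],"rotation":[0,0,0],"gripper":-1},
    {"xyz":[-0.9,0.15,0],"rotation":[0,0,0],"gripper":-1},
    {"xyz":[-0.9,0.15,0],"rotation":[0,0,0],"gripper":-1},
    {"xyz":[-0.9,0.15,0],"rotation":[0,0,0],"gripper":-1},
    {"xyz":[-0.9,0.15,0],"rotation":[0,0,0],"gripper":-1},
  ],
)

```text
time_s: 11.75
tool_pos: [0.5077, -0.0924, 0.191]
tool_rot: [0.707, 0.707, -0.0, -0.0]
contact_force: [0.6, -0.3, -3.7]
grip_width: 0.0135
grasp_force: 45.0
```

Request:
carry_out(
  deltas=[
    {"xyz":[-0.9,0.15,0],"rotation":[0,0,0],"gripper":-1},
    {"xyz":[-0.9,0.15,0],"rotation":[0,0,0],"gripper":-1},
    {"xyz":[-0.9,0.15,0],"rotation":[0,0,0],"gripper":-1},
    {"xyz":[-0.9,0.15,0],"rotation":[0,0,0],"gripper":-1},
    {"xyz":[-0.9,0.15,0],"rotation":[0,0,0],"gripper":-1},
  ],
)

```text
time_s: 12.25
tool_pos: [0.5233, -0.1825, 0.191]
tool_rot: [0.707, 0.707, -0.0, -0.0]
contact_force: [-0.2, 1.3, -3.4]
grip_width: 0.0139
grasp_force: 45.0
```

Request:
carry_out(
  deltas=[
    {"xyz":[-0.9,0.15,0],"rotation":[0,0,0],"gripper":-1},
    {"xyz":[-0.9,0.15,0],"rotation":[0,0,0],"gripper":-1},
    {"xyz":[-0.9,0.15,0],"rotation":[0,0,0.25],"gripper":-1},
    {"xyz":[-0.8,0.1,0],"rotation":[0,0,0.35],"gripper":-1},
    {"xyz":[-0.3,0.1,0],"rotation":[0,0,0.25],"gripper":-1},
  ],
)

```text
time_s: 12.75
tool_pos: [0.5353, -0.2597, 0.1909]
tool_rot: [0.752, 0.659, -0.0, 0.0]
contact_force: [0.5, 0.6, -3.9]
grip_width: 0.0132
grasp_force: 45.0
```

Request:
carry_out(
  deltas=[
    {"xyz":[0,0,0],"rotation":[0,0,0],"gripper":-1},
    {"xyz":[0,0,0],"rotation":[0,0,0],"gripper":-1},
  ],
)

```text
time_s: 12.95
tool_pos: [0.5352, -0.2575, 0.1908]
tool_rot: [0.751, 0.661, 0.0, -0.0]
contact_force: [0.1, -0.1, -3.3]
grip_width: 0.0132
grasp_force: 45.0
```

Request:
carry_out(
  deltas=[
    {"xyz":[0,0.2,0.4],"rotation":[0,0,0],"gripper":-1},
    {"xyz":[0,0,0.4],"rotation":[0,0,0],"gripper":-1},
    {"xyz":[0,0,0],"rotation":[0,0,0],"gripper":-1},
  ],
)

```text
time_s: 13.25
tool_pos: [0.5385, -0.2569, 0.1732]
tool_rot: [0.75, 0.661, -0.0, -0.002]
contact_force: [-0.1, -0.1, -4.2]
grip_width: 0.0134
grasp_force: 45.0
```

```bash
python3 - <<'E'
from h import *
import pickle
s=ctrl.read_state(); print(s['time_s'],s['tool_pos'],s['contact_force'],R.from_quat(s['tool_rot']).as_matrix()[:2,1])
im,m=grab('wrist'); pickle.dump(m,open('w4.pkl','wb')); cv2.imwrite('pics/w4.png',im[:,:,::-1])
t,mt=grab('top'); cv2.imwrite('pics/t4.png',t[:,:,::-1])
a=im[:230,60:460][:,:,::-1]; b=crop(t,325,130,445,265,3); b=np.clip(b*1.4,0,255).astype(np.uint8)
h=max(a.shape[0],b.shape[0]); f=lambda q:cv2.copyMakeBorder(q,0,h-q.shape[0],0,0,0)
cv2.imwrite('pics/c4.png',np.hstack([f(a),f(b)]))
E
```

```text
13.25 [ 0.53851909 -0.25690861  0.17319765] [-0.14924743 -0.14650791 -4.22799376] [ 0.99204463 -0.12584841]
```

View pics/c4.png

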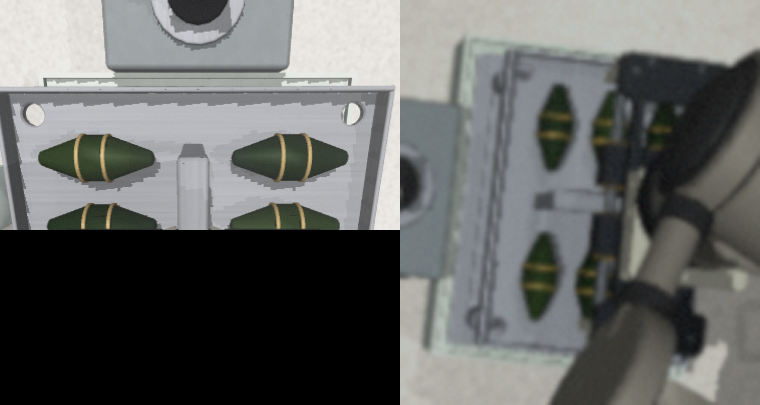

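The held tray shows holes in the wrist image at about (94,114) and (412,113). I'll compare them with the pins measured by the same camera.

```bash
python3 - <<'E'
from h import *
import pickle
m=pickle.load(open('w4.pkl','rb')); im=cv2.imread('pics/w4.png')
H=blobs(im,[(94,114),(412,113)],9,.6); 
s=ctrl.read_state();print(s['time_s'],s['tool_pos'],R.from_quat(s['tool_rot']).as_matrix()[:2,1])
z=s['tool_pos'][2]-.041+.003
P=plane(m,H,z); d=P[1]-P[0]; a=np.arctan2(d[1],d[0])
n=np.array([-np.sin(a),np.cos(a),0]); print(H.round(1),P.round(4),np.linalg.norm(d),np.degrees(a),'tray c',P.mean(0)-.065*n)
g=np.array([[.4521,-.1791],[.6406,-.2029]]); e=g-P[:,:2]; print('pin-hole world',e.round(4))
A=np.radians(-7.29); print('tool x',(e.mean(0)@[-np.sin(A),np.cos(A)]),'tool y',(e.mean(0)@[np.cos(A),np.sin(A)]))
mt=imaging.camera_model('top'); o=np.array([325,130])
for nm,Q,zz in(('hole',P[:,:2],z),('pin',g,.115)): print(nm,((proj(mt,np.c_[Q,[zz,zz]])-o)*3+[400,0]).round(0))
E
```

```text
13.35 [ 0.53904932 -0.25742134  0.17455328] [ 0.99200709 -0.12617808]
[[ 95.1 114.1]
 [412.4 113.1]] [[ 0.4523 -0.1775  0.1366]
 [ 0.6396 -0.2008  0.1366]] 0.1887456330161822 -7.106936975040116 tray c [ 0.53789017 -0.25363177  0.13655328]
pin-hole world [[-0.0002 -0.0016]
 [ 0.001  -0.0021]]
tool x -0.0018006934734200084 tool y 0.0006516806441384211
hole [[496. 325.]
 [523.  73.]]
pin [[492. 323.]
 [519.  75.]]
```

```bash
cat > chk.py <<'E'
from h import *
s=ctrl.read_state(); im,m=grab('wrist'); p=s['tool_pos']; Y=R.from_quat(s['tool_rot']).as_matrix()[:2,1]
print(s['time_s'],p.round(4),'yaw',np.degrees(np.arctan2(Y[1],Y[0])).round(2),'F',s['contact_force'].round(1),'M',s['moment'].round(2),s['joint_vel'].round(3).max())
H=blobs(im,[(94,114),(412,113)],9,.6); g=np.array([[.4521,-.1791],[.6406,-.2029]]); A=np.radians(-7.29)
for dz in (0,-.003):
    P=plane(m,H,p[2]-.038+dz); d=P[1]-P[0]; e=g-P[:,:2]
    print(H.round(1).tolist(),'len',np.linalg.norm(d).round(4),'yaw',np.degrees(np.arctan2(d[1],d[0])).round(2),'tool x',(e.mean(0)@[-np.sin(A),np.cos(A)]).round(4),'tool y',(e.mean(0)@[np.cos(A),np.sin(A)]).round(4))
E
python3 chk.py
```

```text
13.35 [ 0.539  -0.2574  0.1746] yaw -7.25 F [ 0.7  0.2 -3. ] M [-0.13  0.07  0.  ] 0.002
[[95.0, 114.2], [411.8, 113.2]] len 0.1896 yaw -7.12 tool x -0.0013 tool y 0.0001
[[95.0, 114.2], [411.8, 113.2]] len 0.1925 yaw -7.12 tool x -0.0013 tool y 0.0001
```

Request:
carry_out(
  deltas=[
    {"xyz":[-0.065,0,0.3],"rotation":[0,0,0],"gripper":-1},
    {"xyz":[0,0,0.4],"rotation":[0,0,0],"gripper":-1},
    {"xyz":[0,0,0.2],"rotation":[0,0,0],"gripper":-1},
    {"xyz":[0,0,0.1],"rotation":[0,0,0],"gripper":-1},
    {"xyz":[0,0,0],"rotation":[0,0,0],"gripper":-1},
  ],
)

```text
time_s: 13.9
tool_pos: [0.5389, -0.259, 0.1546]
tool_rot: [0.751, 0.661, -0.0, -0.0]
contact_force: [-0.4, -0.5, -3.8]
grip_width: 0.0138
grasp_force: 45.0
```

```bash
python3 chk.py
```

```text
13.9 [ 0.5389 -0.259   0.1546] yaw -7.28 F [-0.4 -0.5 -3.8] M [-0.08  0.03 -0.05] 0.005
[[91.5, 114.3], [413.8, 111.8]] len 0.1928 yaw -6.91 tool x 0.0 tool y 0.0005
[[91.5, 114.3], [413.8, 111.8]] len 0.1958 yaw -6.91 tool x 0.0 tool y 0.0005
```

Request:
carry_out(
  deltas=[
    {"xyz":[0,0,0.15],"rotation":[0,0,0],"gripper":-1},
    {"xyz":[0,0,0.15],"rotation":[0,0,0],"gripper":-1},
    {"xyz":[0,0,0],"rotation":[0,0,0],"gripper":-1},
  ],
)

```text
time_s: 14.25
tool_pos: [0.5388, -0.259, 0.1486]
tool_rot: [0.751, 0.661, -0.0, -0.0]
contact_force: [0.2, 0.3, -3.3]
grip_width: 0.0135
grasp_force: 45.0
```

```bash
python3 - <<'E'
from h import *
s=ctrl.read_state();im,m=grab('wrist'); print(s['tool_pos'],s['contact_force'],s['moment'])
c=[crop(im,x-22,90,x+22,136,8) for x in (90,414)]; cv2.imwrite('pics/c5.png',np.hstack(c)); cv2.imwrite('pics/w5.png',im[:,:,::-1])
E
```

```text
[ 0.53878594 -0.25895761  0.14857947] [ 0.21453709  0.25657325 -3.27468466] [-0.11432973  0.05833883 -0.00545353]
```

View pics/c5.png

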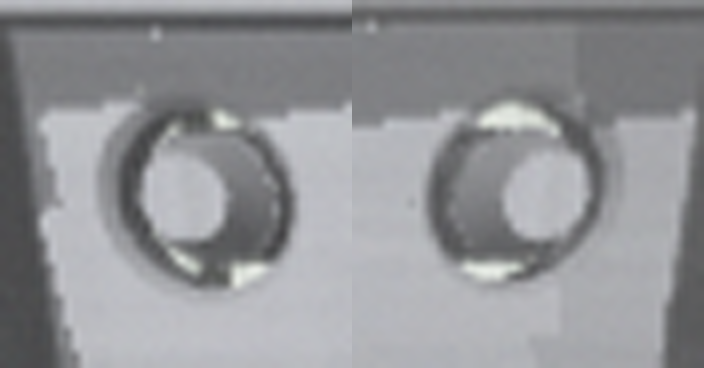

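Both visible pins are inside their holes and about centred, with no contact force, so I'll lower on.

Request:
carry_out(
  deltas=[
    {"xyz":[0,0,0.15],"rotation":[0,0,0],"gripper":-1},
    {"xyz":[0,0,0.15],"rotation":[0,0,0],"gripper":-1},
    {"xyz":[0,0,0.1],"rotation":[0,0,0],"gripper":-1},
    {"xyz":[0,0,0.1],"rotation":[0,0,0],"gripper":-1},
  ],
)

```text
time_s: 14.7
tool_pos: [0.539, -0.2591, 0.1388]
tool_rot: [0.751, 0.661, 0.0, -0.0]
contact_force: [0.1, -0.1, -2.9]
grip_width: 0.0134
grasp_force: 45.0
```

Request:
carry_out(
  deltas=[
    {"xyz":[0,0,0.15],"rotation":[0,0,0],"gripper":-1},
    {"xyz":[0,0,0.15],"rotation":[0,0,0],"gripper":-1},
    {"xyz":[0,0,0.1],"rotation":[0,0,0],"gripper":-1},
    {"xyz":[0,0,0],"rotation":[0,0,0],"gripper":-1},
  ],
)

```text
time_s: 15.1
tool_pos: [0.5389, -0.259, 0.1307]
tool_rot: [0.751, 0.661, -0.0, -0.0]
contact_force: [0.3, 0.2, -4.2]
grip_width: 0.0133
grasp_force: 45.0
```

Request:
carry_out(
  deltas=[
    {"xyz":[0,0,0.1],"rotation":[0,0,0],"gripper":-1},
    {"xyz":[0,0,0.05],"rotation":[0,0,0],"gripper":-1},
    {"xyz":[0,0,0],"rotation":[0,0,0],"gripper":-1},
  ],
)

```text
time_s: 15.4
tool_pos: [0.539, -0.2591, 0.1279]
tool_rot: [0.751, 0.661, -0.0, -0.0]
contact_force: [0.6, 0.6, -3.1]
grip_width: 0.0134
grasp_force: 45.0
```

Request:
carry_out(
  deltas=[
    {"xyz":[0,0,0.05],"rotation":[0,0,0],"gripper":-1},
    {"xyz":[0,0,0],"rotation":[0,0,0],"gripper":-1},
  ],
)

```text
time_s: 15.6
tool_pos: [0.539, -0.2591, 0.127]
tool_rot: [0.751, 0.661, 0.0, -0.0]
contact_force: [-0.5, 0.5, -3.9]
grip_width: 0.0139
grasp_force: 45.0
```

Request:
carry_out(
  deltas=[
    {"xyz":[0,0,0.05],"rotation":[0,0,0],"gripper":-1},
    {"xyz":[0,0,0],"rotation":[0,0,0],"gripper":-1},
  ],
)

```text
time_s: 15.8
tool_pos: [0.5392, -0.2592, 0.1263]
tool_rot: [0.751, 0.661, 0.0, 0.0]
contact_force: [0.1, 0.5, -2.1]
grip_width: 0.0133
grasp_force: 45.0
```

Request:
carry_out(
  deltas=[
    {"xyz":[0,0,0.05],"rotation":[0,0,0],"gripper":-1},
    {"xyz":[0,0,0],"rotation":[0,0,0],"gripper":-1},
  ],
)

```text
time_s: 16.0
tool_pos: [0.5392, -0.2592, 0.1263]
tool_rot: [0.751, 0.661, 0.0, 0.001]
contact_force: [-3.1, 1.8, 4.4]
grip_width: 0.0135
grasp_force: 45.0
```

The tray is seated: z stopped at 0.1263 and the weight has come off the wrist. I'll release and back out.

Request:
carry_out(
  deltas=[
    {"xyz":[0,0,-0.03],"rotation":[0,0,0],"gripper":-0.6},
    {"xyz":[0,0,0],"rotation":[0,0,0],"gripper":-0.3},
    {"xyz":[0,0,0],"rotation":[0,0,0],"gripper":-0.2},
    {"xyz":[0,0,0],"rotation":[0,0,0],"gripper":-0.2},
  ],
)

```text
time_s: 16.4
tool_pos: [0.5391, -0.2592, 0.1257]
tool_rot: [0.751, 0.661, 0.0, 0.0]
contact_force: [0.6, -0.6, 0.3]
grip_width: 0.0351
grasp_force: 0.0
```

Request:
carry_out(
  deltas=[
    {"xyz":[0,0,-0.3],"rotation":[0,0,0],"gripper":-0.2},
    {"xyz":[0,0,-1],"rotation":[0,0,0],"gripper":-0.2},
    {"xyz":[0,0,-1],"rotation":[0,0,0],"gripper":-0.2},
    {"xyz":[0,0,-1],"rotation":[0,0,0],"gripper":-0.2},
    {"xyz":[0,0,-1],"rotation":[0,0,0],"gripper":-0.2},
  ],
)

```text
time_s: 16.9
tool_pos: [0.5391, -0.2591, 0.2129]
tool_rot: [0.751, 0.661, 0.0, 0.0]
contact_force: [0.6, -0.5, 0.3]
grip_width: 0.0365
grasp_force: 0.0
```

Request:
carry_out(
  deltas=[
    {"xyz":[0,0,-0.7],"rotation":[0,0,0],"gripper":-0.2},
    {"xyz":[0,0,0],"rotation":[0,0,0],"gripper":-0.2},
  ],
)

```text
time_s: 17.1
tool_pos: [0.54, -0.2597, 0.2283]
tool_rot: [0.751, 0.661, 0.001, 0.002]
contact_force: [0.2, -0.7, -0.2]
grip_width: 0.0366
grasp_force: 0.0
```

```bash
python3 - <<'E'
from h import *
import pickle
s=ctrl.read_state();im,m=grab('wrist'); print(s['time_s'],s['tool_pos'],s['contact_force'],s['grip_width']); pickle.dump(m,open('w6.pkl','wb'))
cv2.imwrite('pics/w6.png',im[:,:,::-1])
E
```

```text
17.1 [ 0.54000757 -0.25970561  0.22832101] [ 0.1574421  -0.69285261 -0.16019724] 0.036584643727613095
```

View pics/w6.png

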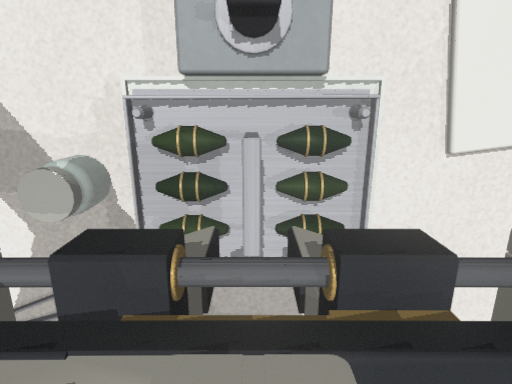

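The tray lies on the shoulders with its pins at (138,112) and (364,112). The pod and knob are at the top, around (254,10). That was my tenth picture, so I'll work numerically from here and move closer to the knob.

Request:
carry_out(
  deltas=[
    {"xyz":[1,0,0],"rotation":[0,0,0],"gripper":-0.2},
    {"xyz":[1,0,0],"rotation":[0,0,0],"gripper":-0.2},
    {"xyz":[1,0,0],"rotation":[0,0,0],"gripper":-0.2},
    {"xyz":[1,0,0],"rotation":[0,0,0],"gripper":-0.2},
    {"xyz":[1,0,0],"rotation":[0,0,0],"gripper":-0.2},
  ],
)

```text
time_s: 17.65
tool_pos: [0.5512, -0.1589, 0.2244]
tool_rot: [0.751, 0.661, -0.0, -0.001]
contact_force: [0.3, 0.6, 0.4]
grip_width: 0.0371
grasp_force: 0.0
```

Request:
carry_out(
  deltas=[
    {"xyz":[0,0,0],"rotation":[0,0,0],"gripper":-0.2},
    {"xyz":[0,0,0],"rotation":[0,0,0],"gripper":-0.2},
  ],
)

```text
time_s: 17.85
tool_pos: [0.5514, -0.1599, 0.2249]
tool_rot: [0.75, 0.661, -0.0, -0.0]
contact_force: [0.3, -0.8, -0.9]
grip_width: 0.0369
grasp_force: 0.0
```

```bash
python3 - <<'E'
from h import *
import pickle
s=ctrl.read_state();im,m=grab('wrist'); print(s['time_s'],s['tool_pos'],s['joint_vel'].round(3)); pickle.dump(m,open('w7.pkl','wb'))
cv2.imwrite('pics/w7.png',im[:,:,::-1])
# pod front edge prediction from knob guess
print('pred knob px',proj(m,[[.559,-.1065,.119],[.559,-.1065,.112],[.559,-.1065,.081]]).round(1))
g=im.astype(int).sum(2)//3
for r in range(60,200,4): print(r,' '.join('%3d'%v for v in g[r,190:320:5]))
E
```

```text
17.85 [ 0.55144244 -0.15990794  0.22493346] [-0.022  0.002 -0.01  -0.002  0.002 -0.   ]
pred knob px [[255.8 131.3]
 [255.7 130.8]
 [255.5 129. ]]
60 222 217 223 219 214 217 220 222 219 221 219 220 223 219 220 220 217 222 221 218 221 222 220 219 222 219
64 219 217 220 214 220 220 219 222 220 221 221 220 221 216 222 219 215 219 222 220 220 219 222 220 223 219
68 221 221 221 219 219 220 223 214 222 220 216 221 221 219 220 220 218 219 219 218 222 221 218 219 218 219
72 222 221 221 218 217 219 222 220 220 220 221 219 223 216 215 219 221 216 221 215 220 218 219 219 216 222
76 140 142 142 140 143 144 144 142 143 141 141 142 145 142 143 141 143 142 139 144 145 144 142 144 142 143
80 150 150 151 151 151 149 152 151 152 150 148 148 152 150 149 150 150 150 148 152 150 150 152 150 152 149
84 149 151 151 147 149 147 150 149 150 149 150 151 152 151 149 149 150 148 148 150 149 149 149 149 150 150
88 149 148 149 149 150 148 150 149 149 151 151 152 151 152 148 149 149 149 148 150 149 149 149 148 148 150
92 149 148 149 147 149 149 151 152 149 153 151 153 150 151 149 149 149 150 147 147 151 150 147 14
[... 2116 characters left out ...]
 147 147 147 143 147 148 147 148 146 146 146 147 145
176 148 147 147 147 146 147 150 148 147 149 147 145 149 148 144 148 145 145 145 147 148 146 146 145 147 144
180 125 109 108 108 108 108 109 106 108 107 106 108 107 104 104 106 107 107 108 108 106 106 109 109 110 108
184 216 152 153 151 155 153 153 155 155 154 155 154 152 153 150 153 155 153 152 151 151 152 149 148 150 150
188 138 140 140 138 140 138 139 138 138 138 138 137 138 137 137 138 137 136 135 136 136 132 135 136 135 135
192 172 175 174 174 173 173 175 171 174 173 172 173 172 171 171 172 170 171 170 170 170 169 170 168 169 168
196 165 164 167 165 165 164 165 162 163 162 163 160 161 161 159 161 162 158 159 156 159 157 157 155 156 155
```

```bash
python3 - <<'E'
from h import *
import pickle
m=pickle.load(open('w7.pkl','rb')); im=cv2.imread('pics/w7.png'); g=im.astype(int).sum(2)//3
print('rows120-145 mean cols 255-275',g[120:146,255:276].mean(1).round(0).tolist()); 
print('marker', [ (r,np.where(g[r,225:290]>200)[0][[0,-1]]+225) for r in range(122,145) if (g[r,232:280]>200).any()])
for r in (127,130,133,135): print(r,g[r,224:238].tolist(),g[r,274:292].tolist())
ring=((g>155)&(g<195)).astype(np.uint8); ring[:90]=0; ring[170:]=0; ring[:,:220]=0; ring[:,295:]=0
full=ring|((g<125).astype(np.uint8)); full[:92]=0; full[170:]=0; full[:,:218]=0; full[:,298:]=0
full=cv2.morphologyEx(full,cv2.MORPH_OPEN,np.ones((5,5),np.uint8))
c=box(full); e=cv2.fitEllipse(c); print('ring ellipse',e, plane(m,[e[0]],.077), 'radius mm',[q/2/316*.3*1000 for q in e[1]])
d=(g<75).astype(np.uint8); d[:90]=0; d[160:]=0; d[:,:222]=0; d[:,295:]=0
c=box(d); print('dark bbox',cv2.boundingRect(c))
print('knob if top centre (257,131)',plane(m,[[257,131]],.119), 'pod front edge', plane(m,[[255,181.5]],.075),'back edge',plane(m,[[255,74.5]],.075))
E
```

```text
rows120-145 mean cols 255-275 [57.0, 56.0, 55.0, 48.0, 46.0, 50.0, 54.0, 58.0, 61.0, 59.0, 58.0, 57.0, 56.0, 55.0, 53.0, 53.0, 52.0, 51.0, 50.0, 48.0, 46.0, 44.0, 47.0, 47.0, 49.0, 51.0]
marker [(132, array([234, 251])), (133, array([234, 251]))]
127 [164, 167, 166, 163, 162, 164, 147, 101, 52, 55, 57, 56, 57, 56] [59, 59, 58, 57, 56, 53, 48, 126, 169, 168, 170, 168, 167, 168, 169, 170, 169, 150]
130 [166, 166, 164, 164, 162, 163, 135, 78, 50, 54, 56, 58, 58, 56] [58, 58, 60, 62, 60, 51, 51, 125, 169, 170, 168, 167, 168, 169, 170, 169, 169, 154]
133 [165, 165, 164, 163, 162, 161, 136, 77, 51, 171, 220, 221, 221, 220] [56, 56, 57, 56, 53, 48, 49, 123, 169, 170, 169, 166, 169, 169, 170, 168, 161, 140]
135 [163, 165, 165, 163, 162, 161, 133, 78, 49, 53, 51, 54, 53, 50] [56, 55, 57, 53, 53, 46, 47, 122, 166, 169, 169, 168, 168, 168, 168, 165, 144, 129]
ring ellipse ((255.5721435546875, 127.5816879272461), (67.08770751953125, 70.36463928222656), 169.20831298828125) [[ 0.55924542 -0.10544428  0.077     ]] radius mm [31.845430784587617, 33.40093636814552]
dark bbox (232, 106, 49, 49)
knob if top centre (257,131) [[ 0.56004611 -0.10636412  0.119     ]] pod front edge [[ 0.55213936 -0.15751917  0.075     ]] back edge [[ 0.56463057 -0.05849545  0.075     ]]
```

Request:
carry_out(
  deltas=[
    {"xyz":[0,0,0],"rotation":[0,0,-0.952],"gripper":-0.2},
    {"xyz":[0,0,0],"rotation":[0,0,-0.952],"gripper":-0.2},
    {"xyz":[0,0,0],"rotation":[0,0,-0.952],"gripper":-0.2},
    {"xyz":[0,0,0],"rotation":[0,0,-0.952],"gripper":-0.2},
    {"xyz":[0,0,0],"rotation":[0,0,-0.952],"gripper":-0.2},
  ],
)

```text
time_s: 18.4
tool_pos: [0.5514, -0.1612, 0.2253]
tool_rot: [0.47, 0.882, -0.0, -0.0]
contact_force: [-0.2, -0.7, 0.1]
grip_width: 0.0368
grasp_force: 0.0
```

Request:
carry_out(
  deltas=[
    {"xyz":[0,0,0],"rotation":[0,0,-0.952],"gripper":-0.2},
    {"xyz":[0,0,0],"rotation":[0,0,-0.952],"gripper":-0.2},
    {"xyz":[0,0,0],"rotation":[0,0,-0.952],"gripper":-0.2},
    {"xyz":[0,0,0],"rotation":[0,0,-0.952],"gripper":-0.2},
    {"xyz":[0,0,0],"rotation":[0,0,-0.952],"gripper":-0.2},
  ],
)

```text
time_s: 18.9
tool_pos: [0.5514, -0.1612, 0.2253]
tool_rot: [0.132, 0.991, -0.0, -0.0]
contact_force: [0.1, 0.1, 0.3]
grip_width: 0.0365
grasp_force: 0.0
```

Request:
carry_out(
  deltas=[
    {"xyz":[0,0,0],"rotation":[0,0,-0.952],"gripper":-0.2},
    {"xyz":[0,0.9,0],"rotation":[0,0,0],"gripper":-0.2},
    {"xyz":[0,0.9,0],"rotation":[0,0,0],"gripper":-0.2},
    {"xyz":[-0.08,0.8,0],"rotation":[0,0,0],"gripper":-0.2},
    {"xyz":[0,0,0],"rotation":[0,0,0],"gripper":-0.2},
  ],
)

```text
time_s: 19.4
tool_pos: [0.5601, -0.1076, 0.2255]
tool_rot: [0.063, 0.998, 0.0, -0.0]
contact_force: [0.1, -0.4, 0.7]
grip_width: 0.0366
grasp_force: 0.0
```

```bash
cat > st.py <<'E'
from h import *
s=ctrl.read_state(); M=R.from_quat(s['tool_rot']).as_matrix()
print(s['time_s'],s['tool_pos'].round(4),'a',np.degrees(np.arctan2(M[1,1],M[0,1])).round(2),'q6',s['qpos'][5].round(3),'F',s['contact_force'].round(1),'M',s['moment'].round(2))
d=M.T@(np.array([.5595,-.1085,.093])-s['tool_pos'])/.02; print('units to knob',d.round(2))
E
python3 st.py
```

```text
19.4 [ 0.5601 -0.1076  0.2255] a 82.79 q6 -1.769 F [ 0.1 -0.4  0.7] M [ 0.02 -0.02  0.01]
units to knob [ 0.02 -0.05  6.63]
```

Request:
carry_out(
  deltas=[
    {"xyz":[0,0,1],"rotation":[0,0,0],"gripper":-0.2},
    {"xyz":[0,0,1],"rotation":[0,0,0],"gripper":-0.2},
    {"xyz":[0,0,1],"rotation":[0,0,0],"gripper":-0.2},
    {"xyz":[0,0,1],"rotation":[0,0,0],"gripper":-0.2},
    {"xyz":[0,0,0.7],"rotation":[0,0,0],"gripper":-0.2},
  ],
)

```text
time_s: 19.9
tool_pos: [0.5594, -0.1095, 0.1302]
tool_rot: [0.064, 0.998, -0.0, -0.001]
contact_force: [-0.4, -0.2, 0.3]
grip_width: 0.0364
grasp_force: 0.0
```

Request:
carry_out(
  deltas=[
    {"xyz":[0,0,0.5],"rotation":[0,0,0],"gripper":-0.2},
    {"xyz":[0,0,0.5],"rotation":[0,0,0],"gripper":-0.2},
    {"xyz":[0,0,0.3],"rotation":[0,0,0],"gripper":-0.2},
    {"xyz":[0,0,0.3],"rotation":[0,0,0],"gripper":-0.2},
    {"xyz":[0,0,0],"rotation":[0,0,0],"gripper":-0.2},
  ],
)

```text
time_s: 20.4
tool_pos: [0.5596, -0.1085, 0.0991]
tool_rot: [0.063, 0.998, 0.0, -0.0]
contact_force: [0.1, 0.3, -0.2]
grip_width: 0.0365
grasp_force: 0.0
```

```bash
python3 st.py
```

```text
20.4 [ 0.5596 -0.1085  0.0991] a 82.72 q6 -1.77 F [ 0.1  0.3 -0.2] M [-0.08  0.04 -0.06]
units to knob [0.01 0.   0.31]
```

Now I'll go down the last bit and close on the bar with a moderate grip.

Request:
carry_out(
  deltas=[
    {"xyz":[0,0,0.25],"rotation":[0,0,0],"gripper":-0.2},
    {"xyz":[0,0,0],"rotation":[0,0,0],"gripper":-1},
    {"xyz":[0,0,0],"rotation":[0,0,0],"gripper":-1},
    {"xyz":[0,0,0],"rotation":[0,0,0],"gripper":-1},
    {"xyz":[0,0,0],"rotation":[0,0,0],"gripper":-1},
  ],
  force=25,
)

```text
time_s: 20.9
tool_pos: [0.5601, -0.1079, 0.095]
tool_rot: [0.064, 0.998, 0.001, 0.0]
contact_force: [1.5, 3.4, 1.5]
grip_width: 0.0139
grasp_force: 25.0
```

Request:
carry_out(
  deltas=[
    {"xyz":[0,0,0],"rotation":[0,0,0],"gripper":-1},
    {"xyz":[0,0,0],"rotation":[0,0,0],"gripper":-1},
  ],
)

```text
time_s: 21.1
tool_pos: [0.5601, -0.1079, 0.095]
tool_rot: [0.063, 0.998, 0.0, 0.0]
contact_force: [1.4, 5.6, 2.5]
grip_width: 0.0137
grasp_force: 25.0
```

```bash
python3 st.py
```

```text
21.1 [ 0.5601 -0.1079  0.095 ] a 82.73 q6 -1.77 F [1.4 5.6 2.5] M [ 0.86 -0.14 -0.01]
units to knob [ 0.03 -0.03  0.1 ]
```

Request:
carry_out(
  deltas=[
    {"xyz":[0,0.03,0],"rotation":[0,0,0.3],"gripper":-1},
    {"xyz":[0,0,0],"rotation":[0,0,0.5],"gripper":-1},
    {"xyz":[0,0,0],"rotation":[0,0,0.5],"gripper":-1},
    {"xyz":[0,0,0],"rotation":[0,0,0.5],"gripper":-1},
    {"xyz":[0,0,0],"rotation":[0,0,0.2],"gripper":-1},
  ],
)

```text
time_s: 21.6
tool_pos: [0.5602, -0.1078, 0.095]
tool_rot: [0.213, 0.977, 0.0, 0.0]
contact_force: [0.1, 2.8, 1.9]
grip_width: 0.0142
grasp_force: 25.0
```

```bash
python3 st.py
```

```text
21.6 [ 0.5602 -0.1078  0.095 ] a 65.41 q6 -1.466 F [0.1 2.8 1.9] M [0.47 0.03 0.03]
units to knob [ 0.02 -0.04  0.1 ]
```

Request:
carry_out(
  deltas=[
    {"xyz":[0,0,0],"rotation":[0,0,0.5],"gripper":-1},
    {"xyz":[0,0,0],"rotation":[0,0,0.6],"gripper":-1},
    {"xyz":[0,0,0],"rotation":[0,0,0.6],"gripper":-1},
    {"xyz":[0,0,0],"rotation":[0,0,0.6],"gripper":-1},
    {"xyz":[0,0,0],"rotation":[0,0,0.6],"gripper":-1},
  ],
)

```text
time_s: 22.1
tool_pos: [0.5602, -0.1077, 0.095]
tool_rot: [0.419, 0.908, 0.0, 0.0]
contact_force: [0.7, 4.0, 2.7]
grip_width: 0.0138
grasp_force: 25.0
```

Request:
carry_out(
  deltas=[
    {"xyz":[0,0,0],"rotation":[0,0,0.6],"gripper":-1},
    {"xyz":[0,0,0],"rotation":[0,0,0.6],"gripper":-1},
    {"xyz":[0,0,0],"rotation":[0,0,0.6],"gripper":-1},
    {"xyz":[0,0,0],"rotation":[0,0,0.6],"gripper":-1},
    {"xyz":[0,0,0],"rotation":[0,0,0.4],"gripper":-1},
  ],
)

```text
time_s: 22.6
tool_pos: [0.5603, -0.1077, 0.095]
tool_rot: [0.599, 0.801, 0.0, 0.0]
contact_force: [0.8, 4.6, 2.3]
grip_width: 0.0137
grasp_force: 25.0
```

```bash
python3 st.py
```

```text
22.6 [ 0.5603 -0.1077  0.095 ] a 16.37 q6 -0.61 F [0.8 4.6 2.3] M [ 0.33  0.05 -0.06]
units to knob [-0.03 -0.05  0.1 ]
```

Request:
carry_out(
  deltas=[
    {"xyz":[0,0,0],"rotation":[0,0,0.3],"gripper":-1},
    {"xyz":[0,0,0],"rotation":[0,0,0.1],"gripper":-1},
    {"xyz":[0,0,0],"rotation":[0,0,0],"gripper":-1},
    {"xyz":[0,0,0],"rotation":[0,0,0],"gripper":-1},
  ],
)

```text
time_s: 23.0
tool_pos: [0.5603, -0.1077, 0.095]
tool_rot: [0.621, 0.784, 0.0, 0.0]
contact_force: [2.4, 4.6, 2.0]
grip_width: 0.0139
grasp_force: 25.2
```

```bash
python3 st.py
```

```text
23.0 [ 0.5603 -0.1077  0.095 ] a 13.21 q6 -0.555 F [2.4 4.6 2. ] M [ 0.44 -0.03  0.43]
units to knob [-0.03 -0.05  0.1 ]
```

The moment has risen to 0.43 N m, so the knob is at its stop. I'll open and retreat upward.

Request:
carry_out(
  deltas=[
    {"xyz":[0,0,0],"rotation":[0,0,-0.1],"gripper":-0.6},
    {"xyz":[0,0,0],"rotation":[0,0,0],"gripper":-0.2},
    {"xyz":[0,0,0],"rotation":[0,0,0],"gripper":-0.2},
    {"xyz":[0,0,0],"rotation":[0,0,0],"gripper":-0.2},
  ],
)

```text
time_s: 23.4
tool_pos: [0.5598, -0.1083, 0.0946]
tool_rot: [0.616, 0.788, -0.0, -0.0]
contact_force: [0.4, 0.3, -0.3]
grip_width: 0.0355
grasp_force: 0.0
```

Request:
carry_out(
  deltas=[
    {"xyz":[0,0,-0.5],"rotation":[0,0,0],"gripper":-0.2},
    {"xyz":[0,0,-1],"rotation":[0,0,0],"gripper":-0.2},
    {"xyz":[0,0,-1],"rotation":[0,0,0],"gripper":-0.2},
    {"xyz":[0,0,-1],"rotation":[0,0,0],"gripper":-0.2},
    {"xyz":[0,0,-1],"rotation":[0,0,0],"gripper":-0.2},
  ],
)

```text
time_s: 23.9
tool_pos: [0.56, -0.1081, 0.1864]
tool_rot: [0.616, 0.788, 0.0, 0.0]
contact_force: [-0.3, -1.2, 0.9]
grip_width: 0.0366
grasp_force: 0.0
```

Request:
carry_out(
  deltas=[
    {"xyz":[-1,0,-1],"rotation":[0,0,0],"gripper":-0.2},
    {"xyz":[-1,0,-1],"rotation":[0,0,0],"gripper":-0.2},
    {"xyz":[-1,0,0],"rotation":[0,0,0],"gripper":-0.2},
    {"xyz":[0,0,0],"rotation":[0,0,0],"gripper":-0.2},
    {"xyz":[0,0,0],"rotation":[0,0,0],"gripper":-0.2},
  ],
)

```text
time_s: 24.4
tool_pos: [0.5741, -0.1661, 0.2247]
tool_rot: [0.616, 0.788, 0.0, -0.0]
contact_force: [-0.1, 0.6, -0.7]
grip_width: 0.0368
grasp_force: 0.0
```

```bash
python3 - <<'E'
from h import *
s=ctrl.read_state(); im,m=grab('wrist'); print(s['time_s'],s['tool_pos'],s['contact_force']); cv2.imwrite('pics/w8.png',im[:,:,::-1])
g=im.astype(int).sum(2)//3; K=np.array([.5598,-.1068,.119])
# white marker line on the bar top: bright pixels over dark knob
u=proj(m,[K])[0]; print(u)
d=(g<75).astype(np.uint8); x,y=u.astype(int); mask=np.zeros_like(d); cv2.circle(mask,(x,y),40,1,-1)
dk=cv2.convexHull(box(d*mask)); hull=np.zeros_like(d); cv2.drawContours(hull,[dk],-1,1,-1)
p=np.argwhere((g>200)&(cv2.erode(hull,np.ones((3,3)))>0))[:,::-1]; print(len(p),p.min(0),p.max(0))
P=plane(m,p.astype(float),.119)[:,:2]; c=P.mean(0); v=np.linalg.svd(P-c)[2][0]; print('marker c',c,'dir deg',np.degrees(np.arctan2(v[1],v[0])),'from knob',c-K[:2], 'expected', -7.3-68.75)
for dx,dy in((-95,65),(95,65)):
    A=np.radians(-7.29); q=np.array([.538,-.2555])+np.array([[np.cos(A),-np.sin(A)],[np.sin(A),np.cos(A)]])@(np.array([dx,dy])/1000); print('pin px',proj(m,[[*q,.115]]))
E
```

```text
24.4 [ 0.5740609 -0.1660628  0.2247042] [-0.08847442  0.64054997 -0.74612266]
[255.08547515 123.21574823]
19 [254 101] [254 119]
marker c [ 0.55645984 -0.09698142] dir deg -76.09343316916278 from knob [-0.00334016  0.00981858] expected -76.05
pin px [[113.19853482 175.7468682 ]]
pin px [[315.16846541 249.36089915]]
```

The bar's marker lies at -76.1°, against an expected -76.05° for 1.2 rad, so the knob rests on its stop. The tray is seated and the gripper is clear, so I'll hand in.

```bash
python3 -c "
from bench import ctrl
print(ctrl.close_job())"
```

```text
the job is handed in; nothing more can be done
None
```

The job is handed in at about 24 s: the tray with the corner holes sits on the post shoulders, though I saw only its two knob-side pins come up through their holes. The knob is at its stop (1.2 rad), and the robot touches nothing.

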